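# Shut a row of snap-cap tubes with one run of the fingertip

### The arm

A 6-joint arm with a two-finger parallel gripper is mounted at the origin on a cart in front of the work surface, level with it; the furniture and walls round the work are solid. World frame = base frame: x ahead of the robot, y to its left, z up, the work surface at z = 0. Lengths are in mm, angles in rad, forces in N, time in s.
With the tool pointing down it reaches from about 275 to 750 mm from the base axis. Payload 10.2 kg.
Tool frame: the origin (TCP) lies at the centre of the arm's flange, where the gripper is bolted on; the fingertips stand 173 mm ahead of it and the grasp point (between the pads) lies 155 mm ahead of it; z points along the fingers, y is the line along which they close (so a half turn about z gives the same grasp; the last joint's range is limited). The gripper opens to 85 mm and grips with 20 to 120 N. Pads are 22 mm wide; open, the fingers measure 114 mm over their backs; the gripper's body (76 mm by 85 mm) begins 54 mm behind the grasp point. The pads swing forward as they close: fully open they stand 13 mm farther back than shut.
Start: joints at [-1.345, 0.313, 1.498, -0, 1.331, -0.223], TCP at [227.778, -473.022, 404.694] pointing down, gripper open.
Joint ranges: [-2.94, 2.94], [-0.97, 2.17], [0.19, 2.56], [-1.23, 4.37], [0.02, 3.11], [-2.88, 2.88]. Speed limits (rad/s): [2.39, 2.39, 3.01, 3.14, 3.14, 3.14].

### API

Orientations are given as a unit quaternion [w, x, y, z].
In Python, from rig import ctrl gives the robot as it stands.
- The arm moves only by the shell command python3 steer.py FILE [OPENING] [FORCE], which reads ROWS from the file FILE. ROWS is a JSON list of rows, 1 to 8 of them, each an object with the fields trans (a list: dx, dy, dz in normalised numbers (1 is 1 m)), turn_vec (a list: a rotation vector rx, ry, rz in parts of the range, where 1.0 means pi rad); a field left out counts as zero; each row is the pose to reach, as a shift and turn from the pose commanded when the command began, along the tool's axes at that moment; what a row does not reach only later rows make up. A row lasts 1/10 s, in which the tool goes at most 50 mm and 0.15 rad, less where a joint would pass 70% of its speed; a pose out of reach is approached as far as the arm can. OPENING is the opening from 0.0 (shut) to 1.0 (fully open), set as the command begins (- or left out keeps the last). The fingers move at their own pace and stop on an object; FORCE is the grip in N (left out, the last holds). Time passes only in rows, so rows that do not move let the fingers close. It prints the time, the measured TCP pose, the force, the opening and the grip force at its end. Input that does not fit is refused with a message, and nothing moves.
- ctrl.sense(): the state, without advancing time (a new reading comes with each control period).
- ctrl.capture(name): name is "scene" or "top" or "wrist"; returns the picture (420x560x3 uint8, red, green, blue); there is no depth.
- ctrl.calibration(name): a dict with "fx", "fy", "cx", "cy" (pixels), "position" and "attitude" of the camera in the world. Camera axes: x right, y down, z forward; pixel columns grow to the right and rows downward; lengths in mm; the calibration is good to about 2 mm. A picture is of the moment at which its call begins: read the wrist's pose just before it. calibration takes no time and is no camera call; for the wrist camera it gives the pose at the moment of the call.
- ctrl.finish_job(): hands the job in; it is judged then, once.
The state is a dict: "time_s": time; "joints": joint angles; "dq": joint speeds; "tau": joint torques, N m; "eef_pos": TCP position; "ee_rot": TCP orientation; "force": force on the tool from outside, world axes, zero at the start; "wrist_torque": the same for the moment, N m; "grip_width": opening from 0.0 (shut) to 1.0 (fully open); "grip_force": force on a finger pad.
Only numpy, scipy, OpenCV 4.12 (cv2) and the standard library are available. Lean on these libraries where they do the work, as an engineer would, in place of code of your own. Each camera call takes 0.05 s, during which the arm holds its last target. There are 200 camera calls.

### The job

The five tubes in the near row of the rack have their snap caps ajar, every hinge on its tube's left as the robot sees it. With the gripper empty, run a fingertip along the row from left to right so that it presses the caps flat shut one after another, never catching a free edge and folding a cap back. Press gently: do not squash the tubes, shove, tip or lift the rack, or disturb the things around it.

Things in the scene. Friction and masses are not known exactly. Their poses are not given: they have to be found in the camera images.
- tube_rack: Loose grey metal tube rack on rubber feet, about 0.75 kg, 88 mm (its x) by 200 mm (its y), deck 64 mm high. Origin: centre of its underside, z up, its -x side nearer the robot. Two rows of five places at 36 mm pitch (y = +72 to -72 mm). Near row (x = -21 mm): five clear tubes, held fast, white caps ajar. Far row (x = +21 mm): two tubes already shut (y = +36, -72 mm) and empty holes.
- cap_1 (a joint): Hinge of the white cap of tube 1 from the left, near row (rack x -21, y 72 mm): 0 = shut flat, grows as the free edge rises; starts 0.3 to 0.75, hard stop at 0, gives way to 1.9. Hinge line along rack x at y 85, z 70.5 mm; free edge and tab point to rack -y. Disc 20 mm across, 4 mm thick, top at z 74 mm when shut. Stays where left; under 1 N at the free edge moves it.
- cap_2 (a joint): Hinge of the white cap of tube 2 from the left, near row (rack x -21, y 36 mm): 0 = shut flat, grows as the free edge rises; starts 0.3 to 0.75, hard stop at 0, gives way to 1.9. Hinge line along rack x at y 49, z 70.5 mm; free edge and tab point to rack -y. Disc 20 mm across, 4 mm thick, top at z 74 mm when shut. Stays where left; under 1 N at the free edge moves it.
- cap_3 (a joint): Hinge of the white cap of tube 3 from the left, near row (rack x -21, y 0 mm): 0 = shut flat, grows as the free edge rises; starts 0.3 to 0.75, hard stop at 0, gives way to 1.9. Hinge line along rack x at y 13, z 70.5 mm; free edge and tab point to rack -y. Disc 20 mm across, 4 mm thick, top at z 74 mm when shut. Stays where left; under 1 N at the free edge moves it.
- cap_4 (a joint): Hinge of the white cap of tube 4 from the left, near row (rack x -21, y -36 mm): 0 = shut flat, grows as the free edge rises; starts 0.3 to 0.75, hard stop at 0, gives way to 1.9. Hinge line along rack x at y -23, z 70.5 mm; free edge and tab point to rack -y. Disc 20 mm across, 4 mm thick, top at z 74 mm when shut. Stays where left; under 1 N at the free edge moves it.
- cap_5 (a joint): Hinge of the white cap of tube 5 from the left, near row (rack x -21, y -72 mm): 0 = shut flat, grows as the free edge rises; starts 0.3 to 0.75, hard stop at 0, gives way to 1.9. Hinge line along rack x at y -59, z 70.5 mm; free edge and tab point to rack -y. Disc 20 mm across, 4 mm thick, top at z 74 mm when shut. Stays where left; under 1 N at the free edge moves it.
- cap_1_tab (a point): End of the thumb tab (9 mm wide, 2 mm thick) on the free edge of cap 1, on its upper side, 29.5 mm from that cap's hinge line; moves with the cap.
- cap_5_tab (a point): End of the thumb tab (9 mm wide, 2 mm thick) on the free edge of cap 5, on its upper side, 29.5 mm from that cap's hinge line; moves with the cap.
- freezer_box: Loose blue and white square freezer box, 134 x 134 x 50 mm; origin: centre of its underside. A bystander.
- tape_roll: Loose roll of brown tape lying flat, 102 mm across, 25 mm high; origin: centre of its underside. A bystander.
- dropper_bottle: Loose white dropper bottle, 27 mm across, 84 mm high; origin: centre of its underside. A bystander.

How it is judged (in metres and radians):
On the way, in this order (a step that is already met when the one before it is completed fails the run):
1. cap 1 of the near row, counted from the left (hinge) end, is pressed shut (value of joint cap_1 below 0.1 rad), for 0.05 s.
2. cap 2 of the near row, counted from the left (hinge) end, is pressed shut (value of joint cap_2 below 0.1 rad), for 0.05 s.
3. cap 3 of the near row, counted from the left (hinge) end, is pressed shut (value of joint cap_3 below 0.1 rad), for 0.05 s.
4. cap 4 of the near row, counted from the left (hinge) end, is pressed shut (value of joint cap_4 below 0.1 rad), for 0.05 s.
5. cap 5 of the near row, counted from the left (hinge) end, is pressed shut (value of joint cap_5 below 0.1 rad), for 0.05 s.
At the end, for the whole second after the job is handed in: All five caps of the near row are shut to within 0.1 rad (about 3 mm at the tab), the rack stands upright on the bench at rest within 25 mm of where it stood, and the freezer box, tape roll and dropper bottle are within 15 mm of where they stood (value of joint each of cap_1, cap_2, cap_3, cap_4, cap_5 below 0.1 rad and distance of tube_rack from where it was at the start of the episode below 0.025 m and angle between tube_rack's own z axis and vertical below 0.05 rad and height (world z) of tube_rack below 0.006 m and linear speed of tube_rack below 0.01 m/s and distance of each of freezer_box, tape_roll, dropper_bottle from where it was at the start of the episode below 0.015 m); the robot touches nothing.
It fails at once if a cap is folded back (beyond 1.2 rad) (value of joint any of cap_1, cap_2, cap_3, cap_4, cap_5 above 1.2 rad).
It fails at once if the rack is shoved more than 30 mm, lifted more than 10 mm or tipped more than 0.15 rad (distance of tube_rack from where it was at the start of the episode above 0.03 m or height (world z) of tube_rack above 0.01 m or angle between tube_rack's own z axis and vertical above 0.15 rad).
It fails at once if the rack or a tube is pressed with more than 40 N (contact force between any of the fingers, the arm and tube_rack above 40 N).
It fails at once if a bystander (freezer box, tape roll, dropper bottle) is displaced more than 20 mm (distance of any of freezer_box, tape_roll, dropper_bottle from where it was at the start of the episode above 0.02 m).
It also fails if it takes over 35 s, if anything falls off the work surface, if the arm or the gripper's body presses on something with over 40 N, if the wrist force passes 120 N, or if a joint passes its speed limit or range.

## Working session

There is one attempt and no reset: what is moved stays moved. The work goes in short steps, Python scripts to look and compute and a shell command to move; the robot and the scene stay as the last step left them, time stands still between calls to the robot, and variables do not carry over. Pictures are saved under pics/ and viewed, at most 10 in all, crops included, and the job is handed in when it is done.

```bash
ls; mkdir -p pics
python3 - <<'E'
from rig import ctrl
import cv2
for n in("scene","top"):
    im=ctrl.capture(n); cv2.imwrite(f"pics/{n}0.png",im[:,:,::-1]); print(n,ctrl.calibration(n))
print(ctrl.sense())
E
```

```text
pics
rig.py
steer.py
scene {'fx': 409.0306152744276, 'fy': 409.0306152744276, 'cx': 275.89805509648625, 'cy': 207.12652430839697, 'position': array([168.84522618, 640.08525578, 501.01030867]), 'attitude': array([ 0.14741779, -0.25312299,  0.82178951, -0.48873178])}
top {'fx': 384.32492399516923, 'fy': 384.32492399516923, 'cx': 282.4002067293166, 'cy': 215.07494569165775, 'position': array([464.65608068,   3.86124816, 965.25049455]), 'attitude': array([ 0.05985863, -0.69561992,  0.71381857, -0.05470758])}
{'time_s': 0.1, 'joints': array([-1.34542328e+00,  3.13383850e-01,  1.49835408e+00, -5.46340034e-06,
        1.33098975e+00, -2.23394343e-01]), 'dq': array([ 0.00150553, -0.00317614, -0.00178976, -0.00029691,  0.0016259 ,
        0.00121893]), 'tau': array([ 2.46304429e-03, -4.12893641e+01, -2.60144234e+01, -2.52675909e-04,
        2.98333849e-03, -1.15826299e-05]), 'eef_pos': array([ 227.75776698, -472.98695361,  404.20005368]), 'ee_rot': array([-5.67511132e-04,  9.74931121e-01,  2.22506149e-01, -3.21463203e-06]), 'force': array([-0.40218375, -0.14048554,  0.21559224]), 'wrist_torque': array([-0.00933106, -0.02665685, -0.0086981 ]), 'grip_force': 0.0, 'grip_width': 1.0003384528097203}
```

View pics/scene0.png

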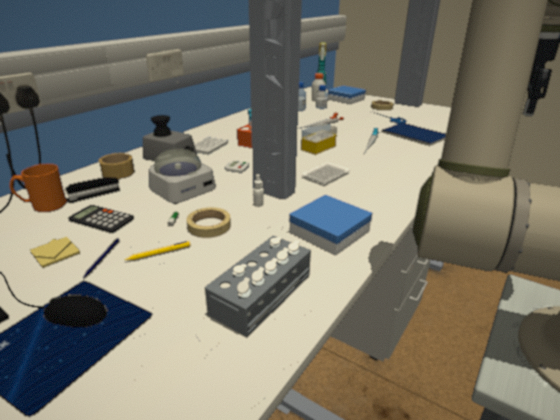

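View pics/top0.png

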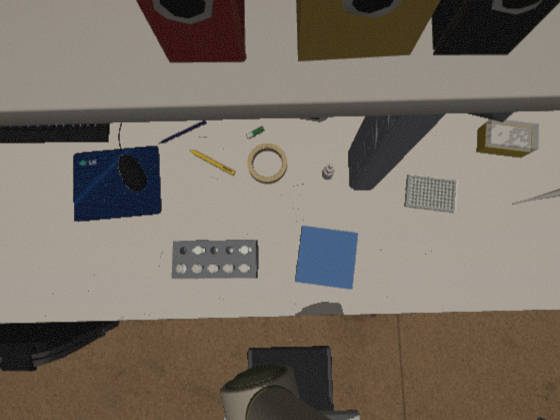

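The scene view shows the rack at about (258,285). In the top view it is at (172-258, 240-279), with the near row at row 268. The freezer box sits to its right at (327,257), the tape at (267,163) and the dropper at (329,171). I'll crop both views to find the corners.

Run:
```python
import cv2
a=cv2.imread("pics/top0.png")[232:288,164:268]; b=cv2.imread("pics/scene0.png")[225:337,198:318]
a=cv2.resize(a,None,fx=7,fy=7,interpolation=cv2.INTER_CUBIC); b=cv2.resize(b,None,fx=5,fy=5,interpolation=cv2.INTER_CUBIC)
cv2.imwrite("pics/a.png",a);cv2.imwrite("pics/b.png",b)
```

```text
(no output)
```

View pics/a.png

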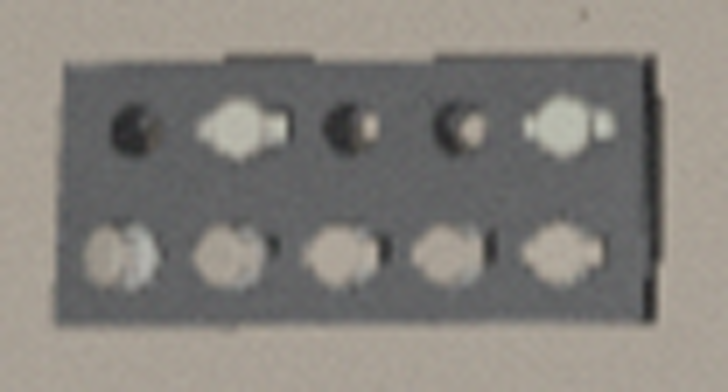

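View pics/b.png

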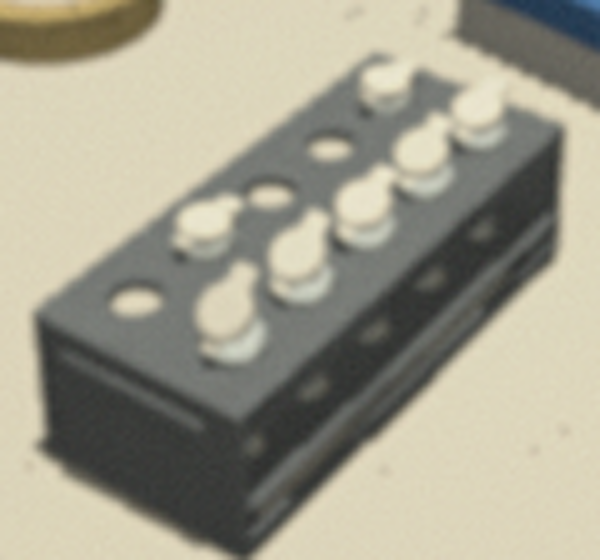

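The top crop gives the deck corners at (66,63), (643,60), (642,321), (57,323). The scene crop gives (40,315), (238,422), (564,126), (375,53). Next I'll triangulate and fit the rack pose.

```bash
cat > h.py <<'E'
import numpy as np
from scipy.spatial.transform import Rotation as R
from scipy.optimize import least_squares
def proj(c,P):
    q=np.array(c["attitude"]); q=(np.array(P)-c["position"])@R.from_quat(q[[1,2,3,0]]).as_matrix()
    return np.c_[c["fx"]*q[:,0]/q[:,2]+c["cx"],c["fy"]*q[:,1]/q[:,2]+c["cy"]]
E
python3 - <<'E'
from rig import ctrl
from h import *
np.set_printoptions(precision=1,suppress=True)
ct,cs=ctrl.calibration("top"),ctrl.calibration("scene")
# order: (+44,+100),(-44,+100),(-44,-100),(+44,-100)
T=(np.array([[66,63],[57,323],[642,321],[643,60]])+.5)/7-.5+[164,232]
S=(np.array([[40,315],[238,422],[564,126],[375,53]])+.5)/5-.5+[198,225]
X=np.array([least_squares(lambda p:np.r_[proj(ct,[p])[0]-t,proj(cs,[p])[0]-s],[500,100,60]).x for t,s in zip(T,S)])
print(X,X.mean(0))
L=np.array([[44,100],[-44,100],[-44,-100],[44,-100]])
def world(p,l,z): c,s=np.cos(p[3]),np.sin(p[3]); return np.c_[np.array(l)@np.array([[c,s],[-s,c]])+p[:2],np.full(len(l),z)]
for nm,f in dict(both=(1,1),top=(1,0),scene=(0,1)).items():
    g=lambda p:np.r_[f[0]*(proj(ct,world(p,L,p[2]))-T).ravel(),f[1]*(proj(cs,world(p,L,p[2]))-S).ravel()]
    r=least_squares(g,[350,150,64,0]);print(nm,r.x[:3],round(r.x[3],4),r.fun.round(1))
    print(world(r.x,[[-21,y] for y in(85,72,36,0,-36,-72)],74)[:,:2].tolist())
E
```

```text
[[557.6 267.7  63. ]
 [472.7 270.1  62.4]
 [468.7  75.7  63.4]
 [555.4  74.3  63.7]] [513.6 171.9  63.1]
both [513.9 171.2  62.7] -0.0125 [-1.  -0.3 -1.   0.3  1.5 -0.5  1.3 -1.  -2.1  0.7  0.4  0.9  1.5 -0.6
  1.  -0.5]
[[493.95226740769766, 256.4174314776736], [493.78964347030785, 243.41844869227887], [493.3393002590745, 207.42126559426276], [492.88895704784113, 171.42408249624665], [492.4386138366078, 135.42689939823057], [491.9882706253744, 99.42971630021447]]
top [514.2 176.   39.1] -0.0204 [ 0.   0.2 -0.2 -0.1  0.  -0.2  0.1  0.2 -0.   0.  -0.   0.  -0.   0.
 -0.   0. ]
[[494.98975928553676, 261.4220332330872], [494.7242535876723, 248.42474479570913], [493.98900703974005, 212.4322537383545], [493.25376049180784, 176.43976268099985], [492.5185139438756, 140.4472716236452], [491.7832673959433, 104.45478056629057]]
scene [524.7 157.6  49.5] -0.0132 [ 0.  -0.   0.  -0.   0.  -0.   0.  -0.  -0.7  0.1  0.5 -0.4 -0.2 -0.
  0.4  0.4]
[[504.79610595767497, 242.89422947631007], [504.6241705514495, 229.89536651772457], [504.1480417342096, 193.8985152477955], [503.6719129169697, 157.90166397786643], [503.1957840997298, 121.90481270793737], [502.7196552824899, 85.90796143800831]]
```

The rows are not in the units I measure in: shifts go in shares of 1 m and turns go in shares of pi rad. I convert before sending: 275 mm is 0.275, -265 mm is -0.265, -1.107 rad is -0.3524.

```bash
echo '[{"trans": [0.04,-0.04,0],"turn_vec": [0,0,-0.0414]},{"trans": [0.08,-0.077,0.005],"turn_vec": [0,0,-0.0859]},{"trans": [0.115,-0.111,0.01],"turn_vec": [0,0,-0.1305]},{"trans": [0.15,-0.145,0.015],"turn_vec": [0,0,-0.1751]},{"trans": [0.185,-0.179,0.02],"turn_vec": [0,0,-0.2196]},{"trans": [0.22,-0.212,0.025],"turn_vec": [0,0,-0.2642]},{"trans": [0.25,-0.241,0.027],"turn_vec": [0,0,-0.3088]},{"trans": [0.275,-0.265,0.027],"turn_vec": [0,0,-0.3524]}]' > rows.txt && python3 steer.py rows.txt 0 20; echo '[{},{}]' > rows.txt && python3 steer.py rows.txt; python3 -c "
from rig import ctrl
s=ctrl.sense();print(s['eef_pos'],s['ee_rot'],s['joints'],s['grip_width'])"
```

```text
time_s: 0.9
eef_pos: [360.7, -112.4, 377.3]
ee_rot: [-0.0, 0.71, 0.704, 0.0]
force: [-0.2, 0.1, 0.4]
grip_width: -0.001
grip_force: 0.0
time_s: 1.1
eef_pos: [360.6, -114.7, 377.6]
ee_rot: [-0.0, 0.712, 0.702, -0.0]
force: [0.1, 0.3, -0.4]
grip_width: 0.002
grip_force: 0.0
[ 360.62439561 -114.6913543   377.61732825] [-2.95965663e-05  7.12250510e-01  7.01925346e-01 -1.37496394e-04] [-6.20244392e-01  8.91309238e-03  1.93346127e+00 -2.79843081e-04
  1.19932381e+00 -6.05540681e-01] 0.0015883924498547534
```

Scaled: 360 mm is 0.36, 127 mm is 0.127.

```bash
echo '[{"trans": [0.045,0.016,0]},{"trans": [0.09,0.032,0]},{"trans": [0.135,0.048,0.005]},{"trans": [0.18,0.064,0.01]},{"trans": [0.225,0.08,0.015]},{"trans": [0.27,0.096,0.02]},{"trans": [0.315,0.112,0.025]},{"trans": [0.36,0.127,0.027]}]' > rows.txt && python3 steer.py rows.txt; echo '[{},{}]' > rows.txt && python3 steer.py rows.txt
python3 - <<'E'
from rig import ctrl
import cv2
s=ctrl.sense();print(s['eef_pos'],s['ee_rot']);c=ctrl.calibration("wrist")
im=ctrl.capture("wrist");cv2.imwrite("pics/w1.png",im[:,:,::-1]);print(c)
E
```

```text
time_s: 1.9
eef_pos: [494.2, 243.5, 349.9]
ee_rot: [-0.0, 0.714, 0.701, -0.0]
force: [0.3, -1.3, 0.4]
grip_width: 0.001
grip_force: 0.0
time_s: 2.1
eef_pos: [493.6, 242.3, 349.9]
ee_rot: [-0.0, 0.713, 0.701, -0.001]
force: [-0.3, -0.4, -0.8]
grip_width: -0.002
grip_force: 0.0
[493.60775858 242.32266015 349.94395617] [-1.72712322e-04  7.12871240e-01  7.01294601e-01 -6.69242449e-04]
{'fx': 356.819892707886, 'fy': 356.819892707886, 'cx': 281.82499024022735, 'cy': 211.73297918185085, 'position': array([495.8605065 , 320.2395099 , 318.28937008]), 'attitude': array([ 0.15540654,  0.98781511, -0.00811239, -0.00207334])}
```

View pics/w1.png

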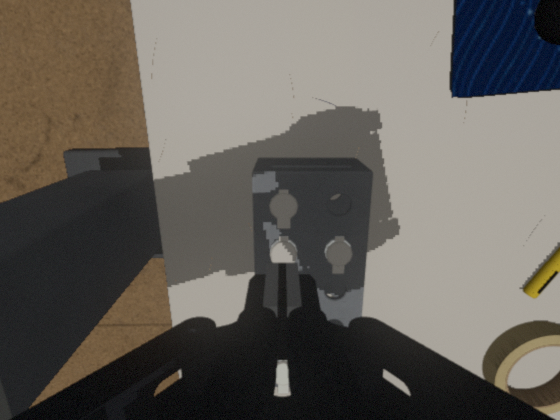

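The wrist view shows the deck's left-end corners at about (253,171) and (371,171), cap 1's disc at (284,206) and the shut far-row cap at (338,252). I'll check these against the fit.

Run:
```python
from rig import ctrl
from h import *
np.set_printoptions(precision=1,suppress=True)
c=ctrl.calibration("wrist")
def w(x,y,yaw,P):
    P=np.array(P,float);k,s=np.cos(yaw),np.sin(yaw);return np.c_[x+k*P[:,0]-s*P[:,1],y+s*P[:,0]+k*P[:,1],P[:,2]]
P=[[-44,100,64],[44,100,64],[21,36,74],[-21,72,68],[21,72,64]]
for pose in([514,171.5,-.013],[514,174,-.02]): print(proj(c,w(*pose,P)))
obs=np.array([[253,171],[371,171],[338.5,252],[340,205.]]);Q=P[:3]+P[4:]
r=least_squares(lambda p:(proj(c,w(*p,Q))-obs).ravel(),[514,172,-.015]);print(r.x,r.fun)
```

```text
[[249.5 166.6]
 [371.7 166.1]
 [337.9 253.4]
 [281.5 205.3]
 [338.  203.5]]
[[250.3 162.8]
 [372.8 163.1]
 [338.3 250.5]
 [282.2 201.8]
 [338.8 200.5]]
[515.4 169.5  -0. ] [-2.1 -1.4  1.8 -2.5  0.9  3.7 -0.6  0.9]
```

Both fits agree to about 2 mm, and the tip is over the centre of cap 1. Next is the descent.

Scaled: 98 mm is 0.098, 95 mm is 0.095.

```bash
echo '[{"trans": [0,0,0.03]},{"trans": [0,0,0.06]},{"trans": [0,0,0.075]},{"trans": [0,0,0.083]},{"trans": [0,0,0.09]},{"trans": [0,0,0.095]},{"trans": [0,0,0.098]},{"trans": [0,0,0.098]}]' > rows.txt && python3 steer.py rows.txt; echo '[{"trans": [0,0,0.001]},{"trans": [0,0,0.002]},{"trans": [0,0,0.002]}]' > rows.txt && python3 steer.py rows.txt;echo '[{"trans": [0,0,0.001]},{"trans": [0,0,0.001]}]' > rows.txt && python3 steer.py rows.txt
```

```text
time_s: 2.95
eef_pos: [493.0, 243.0, 252.8]
ee_rot: [0.0, 0.712, 0.702, 0.0]
force: [-0.4, 0.3, 0.0]
grip_width: 0.002
grip_force: 0.0
time_s: 3.25
eef_pos: [493.0, 243.2, 250.8]
ee_rot: [0.0, 0.712, 0.702, 0.0]
force: [0.9, -0.5, -0.4]
grip_width: 0.0
grip_force: 0.2
time_s: 3.45
eef_pos: [492.9, 243.2, 249.6]
ee_rot: [-0.0, 0.712, 0.702, 0.0]
force: [0.7, -1.1, -0.3]
grip_width: -0.003
grip_force: 0.1
```

Scaled: 1 mm is 0.001.

```bash
for i in 1 ; do echo '[{"trans": [0,0,0.001]},{"trans": [0,0,0.001]}]' > rows.txt && python3 steer.py rows.txt; done; echo '[{"trans": [0,0,0.001]},{"trans": [0,0,0.001]}]' > rows.txt && python3 steer.py rows.txt
python3 - <<'E'
from rig import ctrl
import cv2
im=ctrl.capture("scene")[215:335,195:325];cv2.imwrite("pics/s1.png",cv2.resize(im,None,fx=5,fy=5,interpolation=2)[:,:,::-1])
E
```

```text
time_s: 3.65
eef_pos: [492.9, 243.1, 248.6]
ee_rot: [-0.0, 0.712, 0.702, -0.0]
force: [-0.5, -0.3, -0.3]
grip_width: 0.003
grip_force: 0.0
time_s: 3.85
eef_pos: [492.9, 243.1, 247.5]
ee_rot: [-0.0, 0.712, 0.702, -0.0]
force: [0.6, -0.7, 0.2]
grip_width: 0.006
grip_force: 0.0
```

View pics/s1.png

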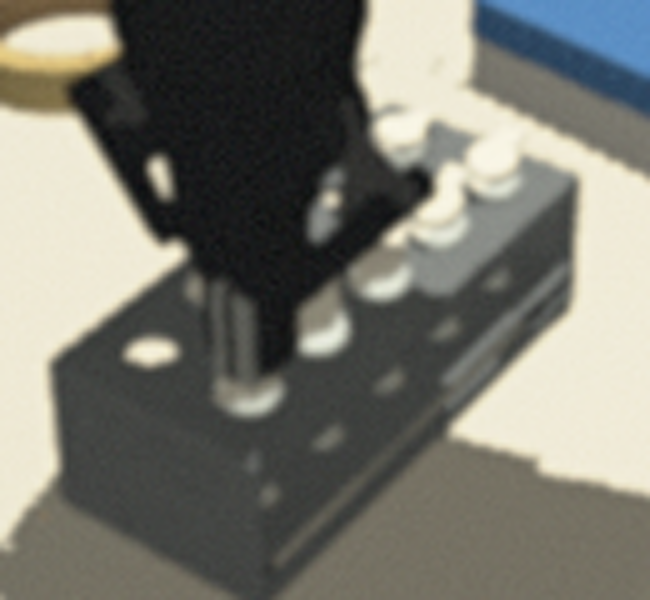

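The scene crop shows the fingertip on cap 1 at about (245,380) in the crop, with the cap nearly flat and the other caps still ajar. I'll press a little further until a force shows.

Scaled: 0.5 mm is 0.0005.

```bash
echo '[{"trans": [0,0,0.0005]},{"trans": [0,0,0.0005]}]' > rows.txt && python3 steer.py rows.txt; echo '[{"trans": [0,0,0.0005]},{"trans": [0,0,0.0005]}]' > rows.txt && python3 steer.py rows.txt
```

```text
time_s: 4.1
eef_pos: [492.9, 243.1, 247.4]
ee_rot: [0.0, 0.712, 0.702, 0.0]
force: [-1.1, -0.2, 4.0]
grip_width: -0.0
grip_force: 1.8
time_s: 4.3
eef_pos: [492.9, 243.1, 247.4]
ee_rot: [0.0, 0.712, 0.702, 0.0]
force: [-3.4, -0.6, 7.7]
grip_width: 0.001
grip_force: 4.1
```

```bash
echo '[{}]' > rows.txt && python3 steer.py rows.txt | sed -n 2,4p
```

```text
eef_pos: [492.9, 243.1, 247.4]
ee_rot: [0.0, 0.712, 0.702, 0.0]
force: [-3.3, -1.6, 8.2]
```

Scaled: -36 mm is -0.036, -24 mm is -0.024.

```bash
echo '[{"trans": [0,0,-0.01]},{"trans": [-0.012,0,-0.011]},{"trans": [-0.024,0,-0.011]},{"trans": [-0.036,0,-0.011]},{"trans": [-0.036,0,-0.006]},{"trans": [-0.036,0,-0.003]},{"trans": [-0.036,0,-0.001]},{"trans": [-0.036,0,-0.0003]}]' > rows.txt && python3 steer.py rows.txt; echo '[{}]' > rows.txt && python3 steer.py rows.txt
```

```text
time_s: 5.2
eef_pos: [492.4, 207.2, 247.3]
ee_rot: [0.0, 0.712, 0.702, -0.0]
force: [-3.9, -3.9, 12.4]
grip_width: -0.004
grip_force: 6.2
time_s: 5.3
eef_pos: [492.4, 207.2, 247.4]
ee_rot: [0.0, 0.712, 0.702, -0.0]
force: [-3.5, -2.6, 8.7]
grip_width: -0.001
grip_force: 3.9
```

Cap 2 is seated. I'll repeat the move for cap 3.

Scaled: -36 mm is -0.036, -24 mm is -0.024.

```bash
echo '[{"trans": [0,0,-0.01]},{"trans": [-0.012,0,-0.011]},{"trans": [-0.024,0,-0.011]},{"trans": [-0.036,0,-0.011]},{"trans": [-0.036,0,-0.006]},{"trans": [-0.036,0,-0.003]},{"trans": [-0.036,0,-0.001]},{"trans": [-0.036,0,-0.0003]}]' > rows.txt && python3 steer.py rows.txt; echo '[{}]' > rows.txt && python3 steer.py rows.txt
```

```text
time_s: 6.1
eef_pos: [491.8, 171.3, 247.3]
ee_rot: [-0.0, 0.712, 0.702, -0.0]
force: [-2.7, -3.3, 9.5]
grip_width: 0.001
grip_force: 4.6
time_s: 6.2
eef_pos: [491.8, 171.3, 247.4]
ee_rot: [0.0, 0.712, 0.702, -0.0]
force: [-1.1, -2.8, 4.3]
grip_width: 0.002
grip_force: 2.3
```

Scaled: -36 mm is -0.036, -24 mm is -0.024.

```bash
echo '[{"trans": [0,0,-0.01]},{"trans": [-0.012,0,-0.011]},{"trans": [-0.024,0,-0.011]},{"trans": [-0.036,0,-0.011]},{"trans": [-0.036,0,-0.006]},{"trans": [-0.036,0,-0.003]},{"trans": [-0.036,0,-0.001]},{"trans": [-0.036,0,0]}]' > rows.txt && python3 steer.py rows.txt; echo '[{}]' > rows.txt && python3 steer.py rows.txt
```

```text
time_s: 7.0
eef_pos: [491.3, 135.3, 247.3]
ee_rot: [-0.0, 0.712, 0.702, -0.0]
force: [-4.2, -2.5, 11.1]
grip_width: 0.004
grip_force: 5.6
time_s: 7.1
eef_pos: [491.3, 135.3, 247.4]
ee_rot: [-0.0, 0.712, 0.702, -0.0]
force: [-1.9, -2.3, 4.3]
grip_width: -0.005
grip_force: 2.1
```

Scaled: -36 mm is -0.036, -24 mm is -0.024.

```bash
echo '[{"trans": [0,0,-0.01]},{"trans": [-0.012,0,-0.011]},{"trans": [-0.024,0,-0.011]},{"trans": [-0.036,0,-0.011]},{"trans": [-0.036,0,-0.006]},{"trans": [-0.036,0,-0.003]},{"trans": [-0.036,0,-0.001]},{"trans": [-0.036,0,0]}]' > rows.txt && python3 steer.py rows.txt; echo '[{}]' > rows.txt && python3 steer.py rows.txt; echo '[{"trans": [0,0,-0.01]},{"trans": [0,0,-0.05]},{"trans": [0,0,-0.09]},{"trans": [0,-0.045,-0.11]},{"trans": [0,-0.09,-0.11]},{"trans": [0,-0.135,-0.11]},{"trans": [0,-0.15,-0.11]},{"trans": [0,-0.15,-0.11]}]' > rows.txt && python3 steer.py rows.txt
python3 - <<'E'
from rig import ctrl
import cv2,numpy as np
from h import *
f=lambda im:cv2.resize(im,None,fx=5,fy=5,interpolation=2)[:,:,::-1]
a=f(ctrl.capture("scene")[225:337,198:318]);b=f(ctrl.capture("top")[232:288,164:268])
b=np.vstack([b,np.zeros_like(b)])[:560]
cv2.imwrite("pics/e.png",cv2.resize(np.hstack([a,b]),(800,int(560*800/(a.shape[1]+b.shape[1])))))
E
```

```text
time_s: 7.9
eef_pos: [490.8, 99.3, 247.3]
ee_rot: [-0.0, 0.712, 0.702, -0.0]
force: [-3.7, -2.3, 11.0]
grip_width: 0.001
grip_force: 5.6
time_s: 8.0
eef_pos: [490.7, 99.3, 247.4]
ee_rot: [-0.0, 0.712, 0.702, -0.0]
force: [-1.9, -2.0, 3.7]
grip_width: -0.003
grip_force: 2.0
time_s: 8.8
eef_pos: [339.3, 101.7, 358.0]
ee_rot: [0.0, 0.712, 0.702, 0.001]
force: [0.6, 0.7, 0.2]
grip_width: -0.0
grip_force: 0.0
```

View pics/e.png

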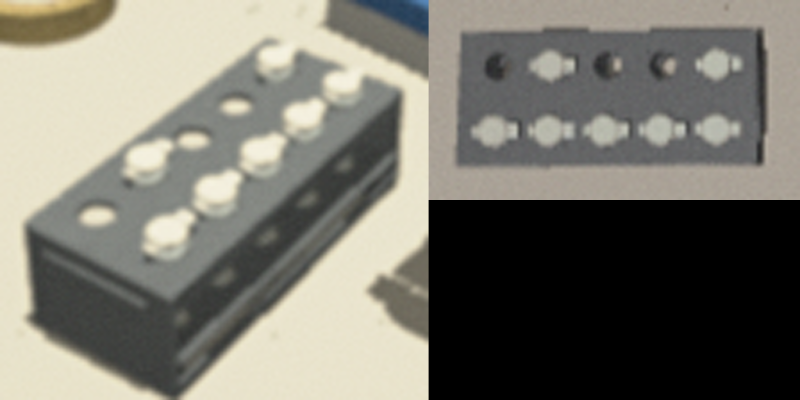

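All five near-row caps lie flat, matching the shut far-row ones at about (145,160) and (275,60). The rack has not moved and the arm is clear, so I'm handing in.

```bash
python3 -c "
from rig import ctrl
print(ctrl.finish_job())"
```

```text
the job is handed in; nothing more can be done
None
```

I pressed all five near-row caps shut, left to right, at about 4 to 12 N; the last pictures show them flat with the rack where it stood, and I handed the job in at about 9 s (no verdict was returned).

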